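# Hang the small bottle holder on the dispensing stand and raise it one notch

### The job

Hang the smaller of the two wire bottle holders by its handle on the hook of the dispensing stand, the kink of the handle in the dip of the hook, and let go so that it hangs free. Then raise the loaded carriage (the black side handle is for lifting it) until its pawl catches in the next notch up, one notch only, so that a measure will fit under the tap, and let go. Keep both holders upright and leave the other bottles, the vials and the beaker where they stand.

Things in the scene. Friction and masses are not known exactly. Their poses are not given: they have to be found in the camera images.
- stand: Fixed dispensing stand: white base plate 210 x 150 x 12 mm (160 mm to -x, 50 mm to +x of the origin) with drip tray, its grid 22 mm over the bench, and a square aluminium column, 24 mm wide, top 380 mm over the bench. Origin on the bench under the column's centre; z up; the hook points to -x (roughly at the robot), the black lift handle to +y.
- carriage (a joint): Height (m) of the grey sleeve that slides on the column: 0 = bottom notch (start), 0.050 = next notch up, 0.100 = last notch. Lifting it past a notch by 1 mm or more lets its spring pawl click in; let go, it sinks back onto that tooth. It cannot go down a notch. It weighs 0.4 kg, friction 1 N. Sleeve: 70 mm tall, 46 mm wide, reaching 23 mm in front of the column's axis and 44 mm behind.
- hook_seat (a point): Where the top of a holder handle's kink (its centre line) lies when it hangs in the dip of the hook, 225 mm over the bench in the bottom notch. Axes as the stand's; moves with the carriage. Hook: 8 mm steel rod whose centre line, from here in x, z (mm), runs from the sleeve at (87, 8) level to (22, 8), down to the dip (0, -12), up to the free tip (-18, 10).
- lift_grip (a point): Grip point on the axis of the lift handle, 85 mm from the column's axis: a level black bar, 16 mm diameter, along the stand's y, from the sleeve's side (23 mm from the column's axis) to an end flange of 26 mm diameter at 120 mm. 225 mm over the bench in the bottom notch. Axes as the stand's; moves with the carriage.
- small_holder: The smaller bottle holder: wire cage, 60 mm diameter, with a 50 mm glass bottle upside down in it and a white tap below; about 0.3 kg, centre of mass about 90 mm up. Stands on its foot ring; origin at the centre of its underside, z up. Top of bottle 122 mm up. Over it a rigid stirrup handle of 8 mm dark rod in the y-z plane: legs at y = +-52 mm, level bar with centre line 181 mm up.
- small_holder_kink (a point): Top of the upward kink (24 mm long, 7 mm high) in the middle of the small holder's handle bar, on the rod's centre line, 188 mm above the holder's origin; axes as the holder's, y along the bar. The level parts of the bar, 12 to 48 mm from here to either side, are 7 mm lower and can be gripped.
- large_holder: The larger bottle holder, which stays where it is: same make, cage 72 mm and bottle 66 mm in diameter, top of bottle 165 mm, handle bar 224 mm and kink 231 mm up, legs at y = +-58 mm. Origin at the centre of the foot ring's underside.
- medicine_bottle: Bystander: amber glass bottle, 52 mm diameter, 115 mm tall; origin at the centre of its underside.
- stock_bottle: Bystander: white plastic jar, 68 mm diameter, 125 mm tall; origin at the centre of its underside.
- beaker: Bystander: small empty glass measure, 48 mm across the rim, 60 mm tall; origin at the centre of its underside.
- vial0: Bystander: orange tablet vial with a white cap, 40 mm diameter, 72 mm tall, at the far edge of the bench, nearer the right side of the bench; origin at the centre of its underside.
- vial1: Bystander: orange tablet vial with a white cap, 40 mm diameter, 72 mm tall, at the far edge of the bench, nearer the left side; origin at the centre of its underside.

How it is judged (in metres and radians):
On the way, in this order (a step that is already met when the one before it is completed fails the run):
1. the small holder hangs by its handle in the dip of the hook, let go, with the carriage still in its bottom notch (distance between small_holder_kink and hook_seat below 0.012 m and contact force between small_holder and stand above 1 N and contact force between small_holder and the fingers below 0.1 N and angle between small_holder's own z axis and vertical below 0.2 rad and value of joint carriage below 0.01 m), for 0.3 s.
2. the carriage with the holder on it has been lifted over the next notch (distance between small_holder_kink and hook_seat below 0.015 m and value of joint carriage above 0.046 m), for 0.2 s.
At the end, for the whole second after the job is handed in: The carriage rests in the next notch up (joint between 0.046 and 0.054), the small holder hangs on the hook with its handle's kink within 12 mm of the hook's seat, less than 0.2 rad from upright and nearly still (under 0.05 m/s) (value of joint carriage between 0.046 and 0.054 m and distance between small_holder_kink and hook_seat below 0.012 m and contact force between small_holder and stand above 1 N and angle between small_holder's own z axis and vertical below 0.2 rad and linear speed of small_holder below 0.05 m/s); the robot touches nothing.
It fails at once if the small bottle holder is tipped over (more than 0.7 rad) (angle between small_holder's own z axis and vertical above 0.7 rad).
It fails at once if the large bottle holder is moved by more than 30 mm or tipped (distance of large_holder from where it was at the start of the episode above 0.03 m or angle between large_holder's own z axis and vertical above 0.5 rad).
It fails at once if the medicine bottle, the stock bottle, the beaker or a vial is moved by more than 40 mm (distance of any of medicine_bottle, stock_bottle, beaker, vial0, vial1 from where it was at the start of the episode above 0.04 m).
It also fails if it takes over 72 s, if anything falls off the work surface, if the arm or the gripper's body presses on something with over 40 N, if the wrist force passes 120 N, or if a joint passes its speed limit or range.

### The arm

A 6-joint arm with a two-finger parallel gripper is mounted at the origin on the work surface. World frame = base frame: x ahead of the robot, y to its left, z up, the work surface at z = 0. Lengths are in m, angles in degrees, forces in N, time in s.
With the tool pointing down it reaches from about 0.3 to 0.75 m from the base axis. Payload 8.5 kg.
Tool frame: the origin (TCP) lies midway between the tips of the shut fingers; the grasp point (between the pads) lies behind it (grasp_offset is the z of the grasp point in the tool frame, in m); z points along the fingers, y is the direction in which the jaws open and shut (so a half turn about z gives the same grasp; the last joint's range is limited). The gripper opens to 85 mm and grips with 20 to 120 N. Pads are 22 mm wide; open, the fingers measure 114 mm over their backs; the gripper's body (76 mm by 85 mm) begins 54 mm behind the grasp point. The pads swing forward as they close: fully open they stand 13 mm farther back than shut.
Start: joints at [57.852, 21.807, 74.336, -0, 83.858, -12.336], TCP at [0.186, 0.517, 0.231] pointing down, gripper open.
Joint ranges: [-178.18, 178.18], [-50.72, 133.34], [12.68, 142.11], [-81.47, 261.47], [9.98, 163.14], [-165.26, 165.26]. Speed limits (degrees/s): [136.94, 136.94, 180, 180, 180, 180].

### API

Orientations are given as a 3x3 rotation matrix whose columns are the frame's x, y, z axes.
In Python, from rig import * gives the robot as it stands.
- The arm moves only by the shell command python3 -m pendant 'ROWS' [FORCE]. ROWS is JSON, one flat list of numbers, 7 for each row, row after row: the finger opening in mm, from 0 to 85.4, then the shift along the tool's x, y, z in units of 50 mm (1.0 is 50 mm), then the turn, a rotation vector about the tool's x, y, z in units of 8 degrees (1.0 is 8 degrees). In form: [hand, dx, dy, dz, wx, wy, wz, hand, dx, dy, dz, wx, wy, wz, ...]. A call has 1 to 12 rows; each row shifts and turns the commanded pose from where the row before left it, along the tool's axes as they then stand; what a row does not reach is not made up. A row lasts 1/10 s, in which the tool goes at most 50 mm and 8.59 degrees, less where a joint would pass 70% of its speed; a pose out of reach is approached as far as the arm can. A call is refused whole if a number of a shift passes 1 or a number of a turn 1, either way. A call with a gripper value outside its range is refused whole. The fingers move at their own pace and stop on an object; FORCE is the grip in N (left out, the last holds). Time passes only in rows, so rows that do not move let the fingers close. It gives the time, the measured TCP pose, the force and the opening at its end, in the units of the state.
- observe(): the state, without advancing time (a new reading comes with each control period).
- get_image(name): name is "scene" or "top" or "wrist"; returns a dict with "frame" (384x512x3 uint8, red, green, blue), "depth" (384x512 float32, m along the optical axis (not along the pixel's ray), 0 where there is no reading), "K" (3x3 intrinsics, pixels), "rvec" (rotation vector, rad) and "tvec" (3), from world to camera coordinates, as OpenCV has them. Camera axes: x right, y down, z forward; pixel columns grow to the right and rows downward; lengths in m; the calibration is good to about 2 mm. A picture is of the moment at which its call begins.
- close_job(): hands the job in, once; it reports no verdict.
The state is a dict: "time_s": time; "q": joint angles; "qvel": joint speeds; "joint_efforts": joint torques, N m; "position": TCP position; "tool_rot": TCP orientation; "ft_force": force on the tool from outside, world axes, zero at the start; "wrist_torque": the same for the moment, N m; "grip_width": finger opening in m.
Only numpy, scipy, OpenCV 4.12 (cv2) and the standard library are available. Lean on these libraries where they do the work, as an engineer would, in place of code of your own. Each camera call takes 0.05 s, during which the arm holds its last target.

## Working session

There is one attempt and no reset: what is moved stays moved. The work goes in short steps, Python scripts to look and compute and a shell command to move; the robot and the scene stay as the last step left them, time stands still between calls to the robot, and variables do not carry over. Pictures are saved under pics/ and viewed, and the job is handed in when it is done.

```bash
ls; mkdir -p pics; python3 - <<'E'
from rig import *
import cv2, numpy as np
s=observe(); print(s)
for n in ["scene","top","wrist"]:
    im=get_image(n); cv2.imwrite(f"pics/{n}0.png",cv2.cvtColor(im["frame"],cv2.COLOR_RGB2BGR)); np.savez(f"pics/{n}0.npz",**im)
    R=cv2.Rodrigues(np.array(im["rvec"]))[0]; print(n,-R.T@np.array(im["tvec"]).ravel(),R[2])
E
```

```text
pics
{'time_s': 0.0, 'q': array([ 5.78513675e+01,  2.18418659e+01,  7.43862818e+01,  1.00570987e-03,
        8.38580328e+01, -1.23372531e+01]), 'qvel': array([0.04565688, 0.00474614, 0.03723711, 0.09249351, 0.07235241,
       0.00428977]), 'joint_efforts': array([-6.64855343e-04, -4.48465168e+01, -2.31273258e+01, -2.13627304e-04,
        4.81740411e-03, -4.76974969e-05]), 'position': array([0.18625624, 0.51718316, 0.23069458]), 'tool_rot': array([[-9.40812696e-01,  3.38925961e-01, -8.15151351e-04],
       [ 3.38926772e-01,  9.40811907e-01, -1.26421808e-03],
       [ 3.38427771e-04, -1.46566903e-03, -9.99998869e-01]]), 'ft_force': array([0.58367122, 0.30539593, 0.2968115 ]), 'wrist_torque': array([-0.08182529,  0.02958995, -0.02575508]), 'grip_width': 0.08528184360233663}
scene [ 1.33476994 -0.34294202  1.06140465] [-0.62700868  0.26579846 -0.7322645 ]
top [ 0.45300956 -0.01660916  1.29804196] [ 0.09939588  0.02526661 -0.99472713]
wrist [0.11425167 0.543089   0.37372159] [ 0.28140635 -0.10216696 -0.95413436]
```

View pics/scene0.png

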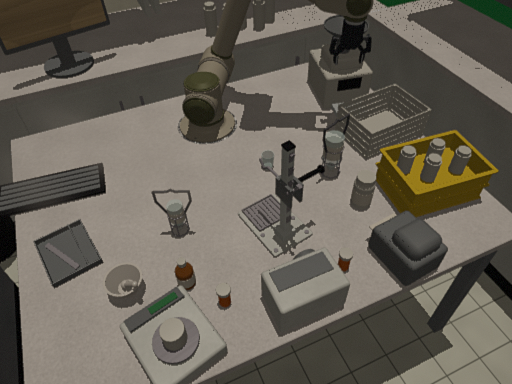

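View pics/top0.png

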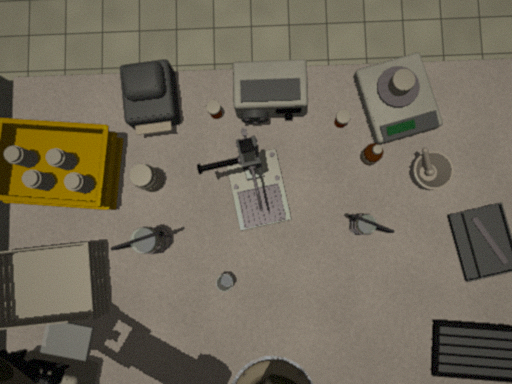

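View pics/wrist0.png

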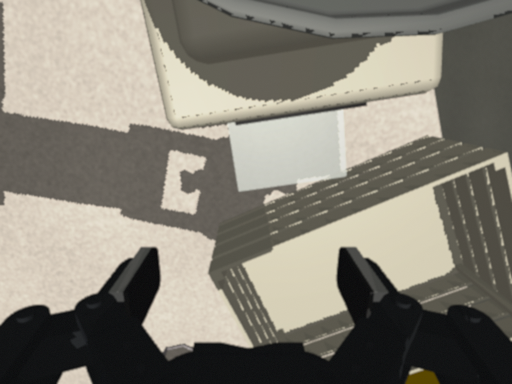

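The scene and top views show holders at top px (148,238) and (365,222), and the stand at (255,180). I'll enlarge the top view and deproject it.

```bash
cat > h.py <<'E'
import numpy as np, cv2
def load(f): return dict(np.load(f))
def cloud(im):
    d=im["depth"].astype(float);K=im["K"];R=cv2.Rodrigues(im["rvec"])[0]
    v,u=np.mgrid[:d.shape[0],:d.shape[1]]
    P=np.stack([(u-K[0,2])/K[0,0]*d,(v-K[1,2])/K[1,1]*d,d],-1)
    W=(P-im["tvec"].ravel())@R; W[d==0]=np.nan
    return W
def crop(im,x0,y0,x1,y1,s,f):
    c=cv2.cvtColor(im["frame"][y0:y1,x0:x1],cv2.COLOR_RGB2BGR)
    cv2.imwrite(f,cv2.resize(c,None,fx=s,fy=s,interpolation=cv2.INTER_CUBIC))
E
python3 - <<'E'
from h import *
t=load("pics/top0.npz"); W=cloud(t)
crop(t,180,110,310,240,5,"pics/c1.png")
crop(t,330,190,410,250,8,"pics/c2.png")
for nm,(x0,y0,x1,y1) in dict(left=(100,210,200,270),right=(330,195,410,250),stand=(190,110,300,240)).items():
    w=W[y0:y1,x0:x1].reshape(-1,3); w=w[np.isfinite(w[:,0])]
    print(nm,np.percentile(w[:,2],[1,50,95,99,100]).round(3))
    for lo,hi in [(.1,.13),(.15,.17),(.17,.2),(.2,.24),(.24,.28),(.36,.4)]:
        m=w[(w[:,2]>lo)&(w[:,2]<hi)]
        if len(m)>3: print(lo,hi,len(m),m.mean(0).round(4),m.min(0).round(3),m.max(0).round(3))
E
```

```text
left [-0.006  0.     0.166  0.228  0.236]
0.1 0.13 83 [0.4464 0.2906 0.119 ] [0.417 0.277 0.101] [0.488 0.325 0.13 ]
0.15 0.17 484 [0.4505 0.3096 0.1637] [0.419 0.262 0.15 ] [0.484 0.361 0.17 ]
0.17 0.2 19 [0.4484 0.3121 0.1827] [0.425 0.252 0.17 ] [0.472 0.364 0.198]
0.2 0.24 184 [0.4524 0.3084 0.2265] [0.432 0.251 0.202] [0.472 0.368 0.236]
right [-0.006  0.     0.123  0.186  0.193]
0.1 0.13 290 [ 0.4748 -0.2579  0.1195] [ 0.453 -0.302  0.1  ] [ 0.503 -0.217  0.13 ]
0.15 0.17 8 [ 0.4764 -0.2562  0.1587] [ 0.454 -0.305  0.151] [ 0.501 -0.207  0.167]
0.17 0.2 153 [ 0.4771 -0.2589  0.1844] [ 0.454 -0.309  0.171] [ 0.5   -0.208  0.193]
stand [-0.006  0.002  0.236  0.378  0.383]
0.1 0.13 67 [0.7714 0.0259 0.1028] [0.628 0.006 0.1  ] [0.793 0.044 0.114]
0.17 0.2 6 [0.6179 0.0356 0.196 ] [0.615 0.013 0.192] [0.622 0.05  0.199]
0.2 0.24 493 [0.6074 0.076  0.2305] [0.514 0.007 0.2  ] [0.655 0.16  0.24 ]
0.24 0.28 366 [0.6472 0.0335 0.2598] [0.516 0.008 0.24 ] [0.701 0.064 0.279]
0.36 0.4 189 [0.6409 0.0336 0.3786] [0.625 0.019 0.36 ] [0.661 0.048 0.383]
```

```bash
python3 - <<'E'
from h import *
t=load("pics/scene0.npz"); W=cloud(t)
crop(t,140,180,210,250,8,"pics/c3.png")
crop(t,230,130,360,230,6,"pics/c4.png")
E
```

```text
(no output)
```

View pics/c1.png

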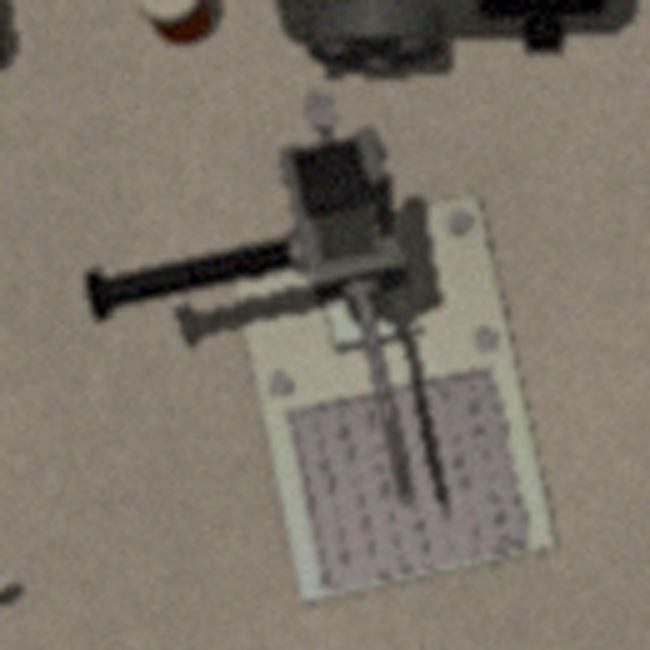

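View pics/c2.png

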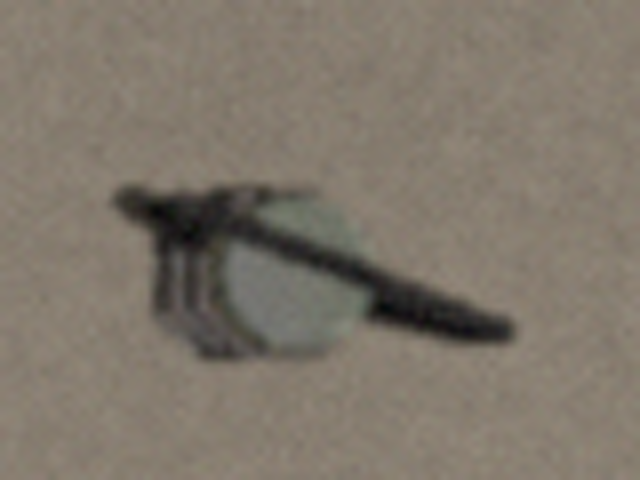

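View pics/c4.png

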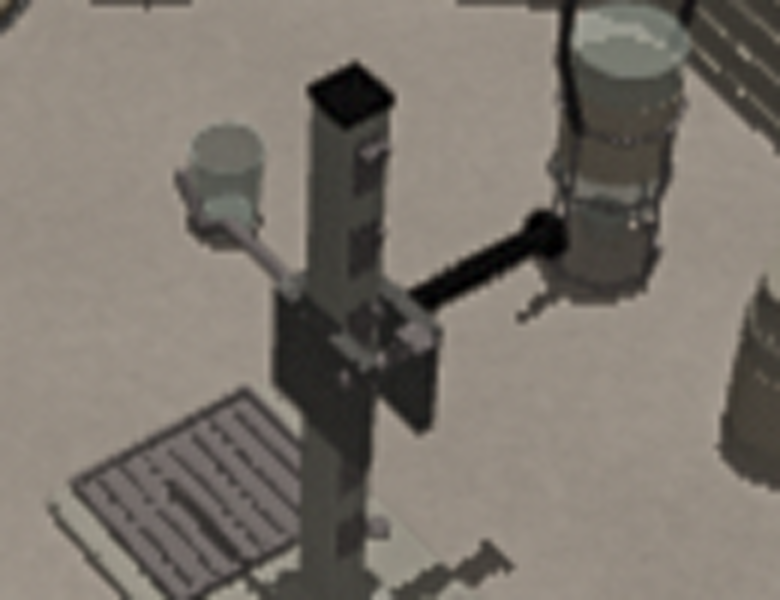

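View pics/c3.png

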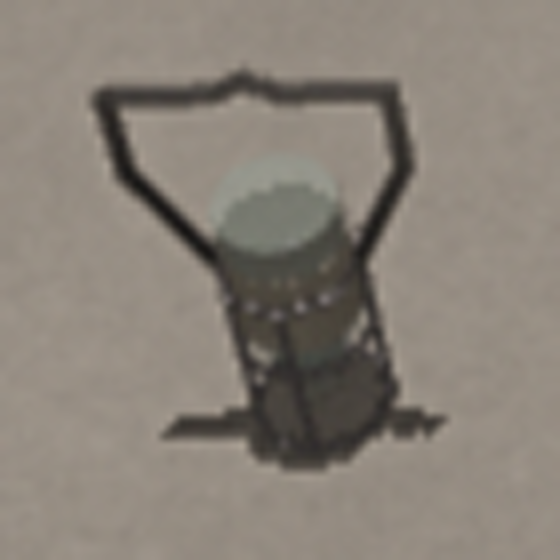

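The right one (bottle top 0.12, bar 0.185) is the small holder. I'll fit the stand and holder poses next.

```bash
cat >> h.py <<'E'
def hit(im,u,v,z):
    K=im["K"];R=cv2.Rodrigues(im["rvec"])[0];C=-R.T@im["tvec"].ravel()
    d=R.T@np.linalg.inv(K)@np.array([u,v,1.]); return C+d*(z-C[2])/d[2]
def proj(im,P):
    return cv2.projectPoints(np.atleast_2d(np.array(P,float)),im["rvec"],im["tvec"],im["K"],None)[0][:,0]
E
python3 - <<'E'
from h import *
from scipy.optimize import least_squares
t=load("pics/top0.npz"); s=load("pics/scene0.npz"); W=cloud(t); S=cloud(s)
# base corners
px=[(305,600),(550,548),(475,197)]; loc=np.array([(-.16,.075),(-.16,-.075),(.05,-.075)])
P=np.array([hit(t,180+u/5-.4,110+v/5-.4,.012)[:2] for u,v in px])
def T(p,l): c,s_=np.cos(p[2]),np.sin(p[2]); return l@np.array([[c,s_],[-s_,c]])+p[:2]
r=least_squares(lambda p:(T(p,loc)-P).ravel(),[.64,.03,.2]); print("base fit",r.x,np.degrees(r.x[2]),(r.fun*1000).round(1))
p=r.x
print("column top from depth",W[110:240,190:300][(W[110:240,190:300,2]>.372)].reshape(-1,3).mean(0))
# handle bar points
for nm,A in (("top",W),("scene",S)):
    w=A.reshape(-1,3); w=w[np.isfinite(w[:,0])]
    c,s_=np.cos(p[2]),np.sin(p[2]); L=(w[:,:2]-p[:2])@np.array([[c,-s_],[s_,c]])
    m=(abs(L[:,0])<.02)&(L[:,1]>.04)&(L[:,1]<.11)&(w[:,2]>.2)&(w[:,2]<.26)
    print(nm,"lift bar local x,z",L[m].mean(0),np.polyfit(L[m,1],L[m,0],1),w[m,2].max(),w[m,2].mean(),m.sum())
    m=(abs(L[:,0])<.06)&(abs(L[:,1])<.16)&(w[:,2]>.36)&(w[:,2]<.39); print(" column top",L[m].mean(0), L[m].min(0),L[m].max(0))
    m=(L[:,0]<-.03)&(L[:,0]>-.15)&(abs(L[:,1])<.03)&(w[:,2]>.19)&(w[:,2]<.26)
    print(" hook",m.sum(),np.polyfit(L[m,0],L[m,1],1)); 
    o=np.argsort(L[m,0]); print(np.c_[L[m],w[m,2]][o][::6].round(4))
    # small holder bar
    m=(np.hypot(w[:,0]-.476,w[:,1]+.258)<.075)&(w[:,2]>.175)&(w[:,2]<.2); b=w[m]
    c0=b[:,:2].mean(0); u,sv,vt=np.linalg.svd(b[:,:2]-c0); d=vt[0]*np.sign(vt[0][1]); a=(b[:,:2]-c0)@d
    k=b[:,2]>.186
    print(nm,"bar",m.sum(),"mid",c0+d*(a.min()+a.max())/2,"mean",c0,"len",a.min(),a.max(),"ang",np.degrees(np.arctan2(d[1],d[0])),"z",np.median(b[:,2]),"kink",b[b[:,2]>.188].mean(0))
E
```

```text
base fit [0.64095535 0.03520552 0.18560779] 10.634543031625082 [-2.9  4.4 -0.5 -3.6  3.3 -0.8]
column top from depth [0.64063078 0.03350911 0.37929901]
top lift bar local x,z [-0.00080942  0.07493908] [-0.00332327 -0.00056037] 0.2371773672387618 0.2301328634959845 194
 column top [-0.00040156 -0.00159489] [-0.01403925 -0.01539888] [0.01954782 0.01233808]
 hook 143 [-0.00082059 -0.00185852]
[[-1.302e-01 -3.500e-03  2.353e-01]
 [-1.257e-01 -4.500e-03  2.362e-01]
 [-1.217e-01  1.900e-03  2.331e-01]
 [-1.172e-01 -1.300e-03  2.279e-01]
 [-1.123e-01 -2.300e-03  2.240e-01]
 [-1.076e-01 -5.600e-03  2.178e-01]
 [-1.040e-01  9.000e-04  2.206e-01]
 [-9.990e-02 -2.000e-04  2.270e-01]
 [-9.590e-02 -3.600e-03  2.288e-01]
 [-9.180e-02 -4.600e-03  2.345e-01]
 [-8.790e-02  1.800e-03  2.340e-01]
 [-8.400e-02 -3.800e-03  2.310e-01]
 [-7.960e-02 -2.600e-03  2.385e-01]
 [-7.570e-02  1.600e-03  2.325e-01]
 [-7.150e-02  5.000e-04  2.365e-01]
 [-6.660e-02 -4.000e-04  2.341e-01]
 [-6.260e-02 -3.800e-03  2.354e-01]
 [-5.760e-02 -4.700e-03  2.329e-01]
 [-5.460e-02 -7.000e-04  2.356e-01]
 [-5.010e-02 -1.700e-03
[... 461 characters left out ...]
4218648243856 122
 column top [ 0.00504109 -0.0043138 ] [-0.01402726 -0.01668593] [0.02045239 0.01149505]
 hook 77 [-0.00649689 -0.00352198]
[[-0.1317 -0.0006  0.2332]
 [-0.1217 -0.0041  0.2306]
 [-0.1197 -0.002   0.227 ]
 [-0.1156 -0.0049  0.2196]
 [-0.1106 -0.005   0.2114]
 [-0.1026 -0.0034  0.2208]
 [-0.0888 -0.006   0.2291]
 [-0.0818 -0.004   0.2375]
 [-0.0749 -0.0054  0.2357]
 [-0.0665 -0.0045  0.2339]
 [-0.061  -0.005   0.2307]
 [-0.0514 -0.005   0.2304]
 [-0.0455 -0.0024  0.2377]]
scene bar 104 mid [ 0.47993213 -0.25892709] mean [ 0.48091331 -0.25658315] len -0.057164444373009944 0.05208241566935105 ang 67.28571578531788 z 0.18238422540538607 kink [ 0.48016499 -0.25926651  0.18941301]
```

```bash
python3 -c "
from rig import *
import rig; print([n for n in dir(rig) if n[0]!='_']); print(rig.grasp_offset)"
python3 -m pendant '[85,0,0,-0.5,0,0,0, 85,0,0,-0.5,0,0,0, 85,-0.27,-0.3,-0.4,0,0,0, 85,-0.54,-0.6,0,0,0,0, 85,-0.54,-0.6,0,0,0,0, 85,-0.54,-0.6,0,0,0,0, 85,-0.54,-0.6,0,0,0,0, 85,-0.54,-0.6,0,0,0,0, 85,-0.54,-0.6,0,0,0,0, 85,-0.54,-0.6,0,0,0,0, 85,-0.54,-0.6,0,0,0,0, 85,-0.54,-0.6,0,0,0,0]' 100
```

```text
['MotionError', 'close_job', 'get_image', 'grasp_offset', 'observe']
-0.0187
time_s: 1.35
position: [0.3312, 0.1608, 0.3013]
tool_rot: [[-0.941, 0.339, 0.0], [0.339, 0.941, 0.0], [-0.0, 0.0, -1.0]]
ft_force: [0.9, 0.3, -0.0]
grip_width: 0.0848
```

```bash

python3 -m pendant '[85,-0.54,-0.6,0,0,0,0, 85,-0.54,-0.6,0,0,0,0, 85,-0.54,-0.6,0,0,0,0, 85,-0.54,-0.6,0,0,0,0, 85,-0.54,-0.6,0,0,0,0, 85,-0.54,-0.6,0,0,0,0, 85,-0.54,-0.6,0,0,0,0, 85,-0.54,-0.6,0,0,0,0, 85,-0.54,-0.6,0,0,0,0, 85,-0.4,-0.5,0,0,0,0, 85,-0.2,-0.25,0,0,0,0,85,0,0,0,0,0,0]'
python3 -m pendant '[85,0,0,0,0,0,0.5, 85,0,0,0,0,0,1, 85,0,0,0,0,0,1, 85,0,0,0,0,0,1, 85,0,0,0,0,0,1, 85,0,0,0,0,0,1, 85,0,0,0,0,0,1, 85,0,0,0,0,0,1, 85,0,0,0,0,0,1, 85,0,0,0,0,0,1, 85,0,0,0,0,0,1, 85,0,0,0,0,0,1]'
python3 -m pendant '[60,0,0,0,0,0,0.2, 60,0,0,0,0,0,0,60,0,0,0,0,0,0]'
python3 - <<'E'
from rig import *
import cv2, numpy as np
for n in ["top","wrist"]:
    im=get_image(n); cv2.imwrite(f"pics/{n}1.png",cv2.cvtColor(im["frame"],cv2.COLOR_RGB2BGR)); np.savez(f"pics/{n}1.npz",**im)
s=observe(); print(s["position"],s["tool_rot"],s["q"])
E
```

```text
time_s: 2.55
position: [0.4839, -0.2206, 0.3005]
tool_rot: [[-0.94, 0.341, -0.001], [0.341, 0.94, 0.001], [0.001, 0.0, -1.0]]
ft_force: [-0.2, 1.0, -0.3]
grip_width: 0.0851
time_s: 3.75
position: [0.4834, -0.2177, 0.3017]
tool_rot: [[0.376, 0.927, 0.0], [0.927, -0.376, 0.0], [0.0, 0.0, -1.0]]
ft_force: [0.1, 0.5, -1.1]
grip_width: 0.085
time_s: 4.05
position: [0.4836, -0.2189, 0.3015]
tool_rot: [[0.394, 0.919, 0.0], [0.919, -0.394, -0.0], [0.0, 0.0, -1.0]]
ft_force: [0.1, -0.1, -0.3]
grip_width: 0.0601
[ 0.4836958  -0.2191958   0.30136071] [[ 3.95593401e-01  9.18425751e-01 -5.75327409e-06]
 [ 9.18425749e-01 -3.95593400e-01  7.23200605e-05]
 [ 6.41446487e-05 -3.38932938e-05 -9.99999997e-01]] [-3.71632563e+01  1.75450257e+01  6.92704855e+01  3.10781125e-03
  9.31872547e+01 -1.38600955e+01]
```

View pics/wrist1.png

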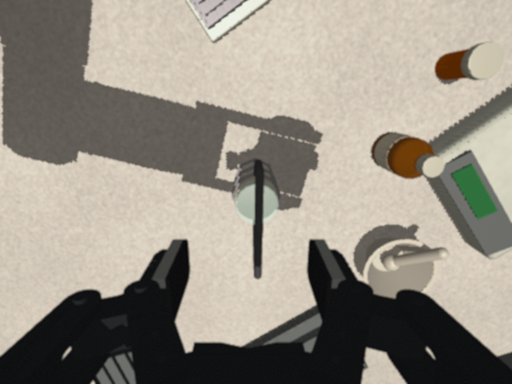

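The wrist view shows the bar running nearly straight up the image, from (258,165) to (257,275), between the fingers. I'll measure it with the wrist depth.

```bash
python3 - <<'E'
from h import *
t=load("pics/wrist1.npz"); W=cloud(t)
w=W[140:290,200:310].reshape(-1,3); w=w[np.isfinite(w[:,0])]
b=w[(w[:,2]>.174)&(w[:,2]<.2)]
c0=b[:,:2].mean(0); u,sv,vt=np.linalg.svd(b[:,:2]-c0,full_matrices=False); d=vt[0]*np.sign(vt[0][1]); a=(b[:,:2]-c0)@d
print(len(b),"mid",c0+d*(a.min()+a.max())/2,"len",a.min(),a.max(),"ang",np.degrees(np.arctan2(d[1],d[0])),"z",np.median(b[:,2]))
for lo in np.arange(a.min(),a.max(),.008):
    m=(a>=lo)&(a<lo+.008); print(lo.round(3),b[m].mean(0).round(4),b[m,2].max().round(4))
E
```

```text
962 mid [ 0.47721785 -0.25874644] len -0.06063582541608156 0.05064776389312332 ang 66.24913925352325 z 0.184598345306082
-0.061 [ 0.4567 -0.3054  0.184 ] 0.1857
-0.053 [ 0.4596 -0.2985  0.1844] 0.186
-0.045 [ 0.4628 -0.2911  0.1841] 0.186
-0.037 [ 0.466  -0.2839  0.184 ] 0.1862
-0.029 [ 0.4693 -0.277   0.1841] 0.186
-0.021 [ 0.4726 -0.2697  0.1855] 0.1884
-0.013 [ 0.476  -0.2615  0.1901] 0.1928
-0.005 [ 0.4791 -0.2548  0.1889] 0.193
0.003 [ 0.4823 -0.2477  0.1848] 0.1885
0.011 [ 0.4856 -0.24    0.1842] 0.1861
0.019 [ 0.4886 -0.2326  0.1843] 0.1865
0.027 [ 0.4917 -0.2254  0.184 ] 0.1866
0.035 [ 0.4949 -0.2181  0.1843] 0.1866
0.043 [ 0.4984 -0.2108  0.1827] 0.186
```

```bash

python3 -m pendant '[60,-0.1,0.1,0.2,0,0,0.06, 60,-0.106,0.106,0.5,0,0,0, 60,0,0,0.5,0,0,0, 60,0,0,0.5,0,0,0, 60,0,0,0.5,0,0,0, 60,0,0,0.4,0,0,0, 60,0,0,0.18,0,0,0, 60,0,0,0,0,0,0,60,0,0,0,0,0,0]'
```

```text
time_s: 5.05
position: [0.4894, -0.2334, 0.1629]
tool_rot: [[0.405, 0.914, 0.001], [0.914, -0.405, -0.001], [-0.0, 0.001, -1.0]]
ft_force: [-0.5, -0.2, 0.4]
grip_width: 0.0601
```

```bash

python3 -m pendant '[0,0,0,0,0,0,0, 0,0,0,0,0,0,0, 0,0,0,0,0,0,0, 0,0,0,0,0,0,0, 0,0,0,0,0,0,0, 0,0,0,0,0,0,0, 0,0,0,0,0,0,0, 0,0,0,0,0,0,0]' 100
python3 -m pendant '[0,0,0,-0.1,0,0,0, 0,0,0,-0.2,0,0,0, 0,0,0,-0.2,0,0,0, 0,0,0,-0.1,0,0,0, 0,0,0,0,0,0,0,0,0,0,0,0,0,0]'
python3 - <<'E'
from rig import *
import cv2, numpy as np
for n in ["scene","wrist"]:
    im=get_image(n); cv2.imwrite(f"pics/{n}2.png",cv2.cvtColor(im["frame"],cv2.COLOR_RGB2BGR)); np.savez(f"pics/{n}2.npz",**im)
from h import *
crop(load("pics/scene2.npz"),100,130,260,260,5,"pics/c5.png")
E
```

```text
time_s: 5.85
position: [0.4892, -0.2331, 0.1628]
tool_rot: [[0.405, 0.914, 0.001], [0.914, -0.405, -0.0], [-0.0, 0.001, -1.0]]
ft_force: [-1.0, 1.1, 5.7]
grip_width: 0.0046
time_s: 6.45
position: [0.4889, -0.233, 0.1922]
tool_rot: [[0.405, 0.914, -0.0], [0.914, -0.405, 0.0], [0.0, -0.0, -1.0]]
ft_force: [-0.5, 0.1, -1.9]
grip_width: 0.0044
```

View pics/c5.png

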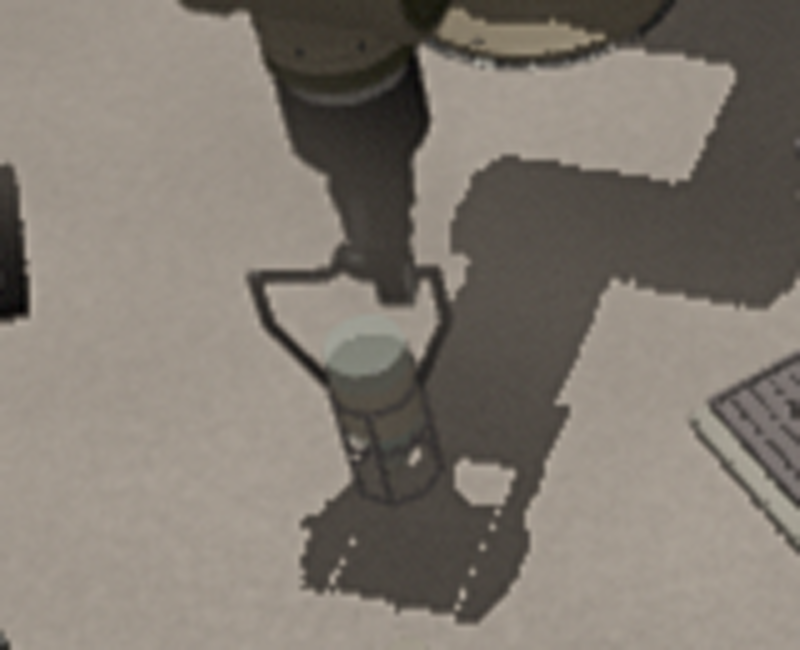

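View pics/wrist2.png

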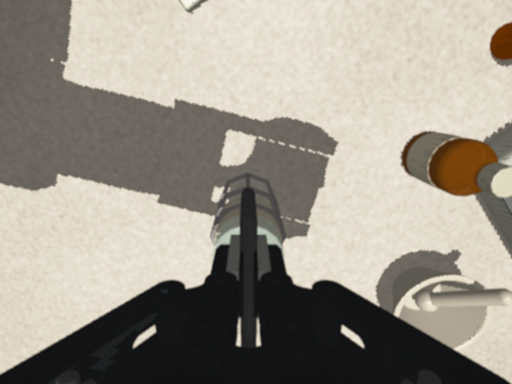

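```bash

python3 -m pendant '[0,0,0,-0.2,0,0,0, 0,0.1,-0.07,-0.3,0,0,0, 0,0.2,-0.14,-0.3,0,0,0, 0,0.35,-0.25,-0.16,0,0,0, 0,0.45,-0.31,0,0,0,0, 0,0.5,-0.35,0,0,0,0, 0,0.5,-0.35,0,0,0,0, 0,0.5,-0.35,0,0,0,0, 0,0.5,-0.35,0,0,0,0, 0,0.45,-0.31,0,0,0,0,0,0.35,-0.25,0,0,0,0,0,0.2,-0.14,0,0,0,0]'
python3 -m pendant '[0,0.13,-0.07,0,0,0,0, 0,0.05,-0.03,0,0,0,-0.2, 0,0,0,0,0,0,-0.5, 0,0,0,0,0,0,-0.6, 0,0,0,0,0,0,-0.6, 0,0,0,0,0,0,-0.6, 0,0,0,0,0,0,-0.6, 0,0,0,0,0,0,-0.6, 0,0,0,0,0,0,-0.41, 0,0,0,0,0,0,-0.2, 0,0,0,0,0,0,0, 0,0,0,0,0,0,0]'
python3 - <<'E'
from rig import *
import cv2, numpy as np
for n in ["scene","wrist","top"]:
    im=get_image(n); cv2.imwrite(f"pics/{n}3.png",cv2.cvtColor(im["frame"],cv2.COLOR_RGB2BGR)); np.savez(f"pics/{n}3.npz",**im)
from h import *
crop(load("pics/scene3.npz"),200,80,360,200,5,"pics/c6.png")
crop(load("pics/top3.npz"),180,150,310,270,5,"pics/c7.png")
E
```

```text
time_s: 7.75
position: [0.4398, 0.0146, 0.2406]
tool_rot: [[0.403, 0.915, 0.0], [0.915, -0.403, 0.0], [0.0, -0.0, -1.0]]
ft_force: [0.0, -0.9, -3.2]
grip_width: 0.0043
time_s: 8.95
position: [0.44, 0.0225, 0.2403]
tool_rot: [[-0.183, 0.983, -0.0], [0.983, 0.183, -0.0], [-0.0, -0.0, -1.0]]
ft_force: [0.5, 0.4, -2.7]
grip_width: 0.0046
```

View pics/c6.png

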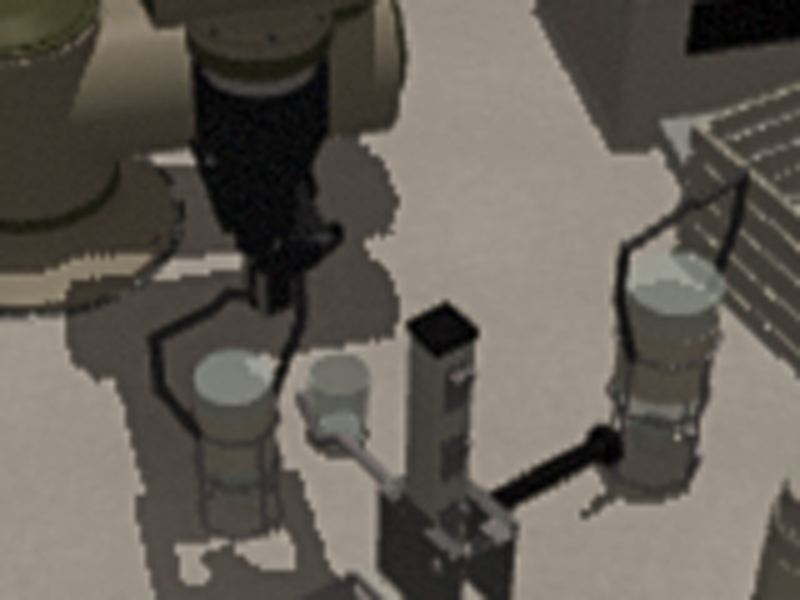

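View pics/wrist3.png

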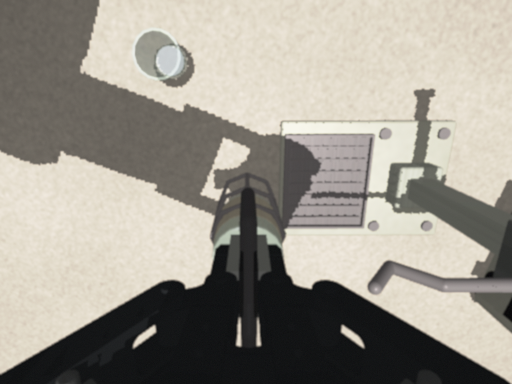

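View pics/c7.png

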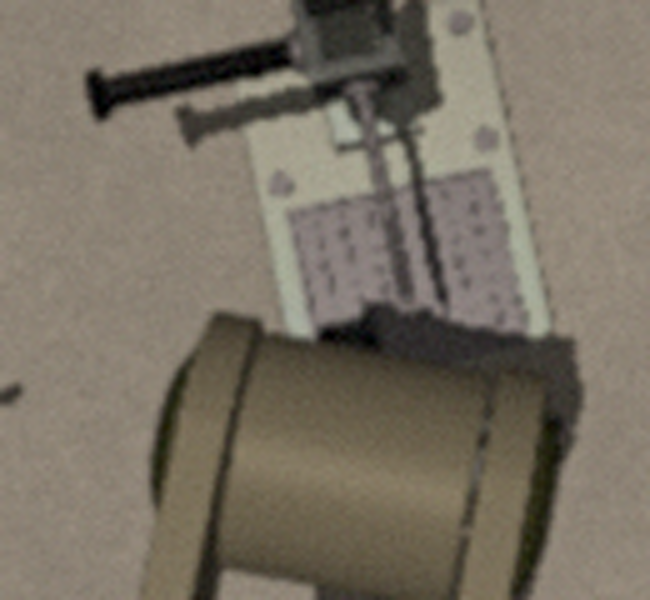

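The wrist view has the hook tip at (377,287), its dip near (390,268), and the held bar's far end at (248,180). I'll locate both in this one camera.

```bash
python3 - <<'E'
from h import *
t=load("pics/wrist3.npz"); W=cloud(t)
a=np.radians(10.6); c,s=np.cos(a),np.sin(a); O=np.array([.6415,.0330])
def L(w): return np.c_[(w[:,:2]-O)@np.array([[c,-s],[s,c]]),w[:,2]]
w=W[255:300,365:512].reshape(-1,3); w=w[np.isfinite(w[:,0])&(w[:,2]>.19)&(w[:,2]<.26)]
l=L(w);o=np.argsort(l[:,0]);l=l[o]
for x in np.arange(l[0,0],l[-1,0],.006):
    m=(l[:,0]>=x)&(l[:,0]<x+.006)
    if m.any(): print("hook",l[m].mean(0).round(4),l[m,2].max().round(4))
w=W[165:345,225:275].reshape(-1,3); w=w[np.isfinite(w[:,0])&(w[:,2]>.24)&(w[:,2]<.28)]
l=L(w); 
for y in np.arange(l[:,1].min(),l[:,1].max(),.006):
    m=(l[:,1]>=y)&(l[:,1]<y+.006)
    if m.any(): print("bar",l[m].mean(0).round(4),l[m,2].max().round(4),m.sum())
crop(t,180,140,512,384,2,"pics/c8.png")
E
```

```text
hook [-0.1295  0.0024  0.2363] 0.2394
hook [-0.1236  0.0037  0.231 ] 0.2382
hook [-0.1175  0.0038  0.2233] 0.2302
hook [-0.1112  0.0032  0.2179] 0.2233
hook [-0.1055  0.0023  0.2213] 0.2258
hook [-0.0995  0.0024  0.2268] 0.2327
hook [-0.0935  0.0023  0.2322] 0.2373
hook [-0.0876  0.0026  0.2353] 0.2378
hook [-0.0815  0.0028  0.2354] 0.2384
hook [-0.0754  0.0026  0.2355] 0.2381
hook [-0.0694  0.0028  0.2354] 0.2381
hook [-0.0634  0.0026  0.2356] 0.2381
hook [-0.0574  0.0028  0.2355] 0.2383
hook [-0.0531  0.0028  0.2348] 0.2373
hook [-0.0246 -0.007   0.2003] 0.2049
hook [-0.0233 -0.0091  0.1972] 0.2052
bar [-0.2003 -0.0128  0.262 ] 0.265 34
bar [-0.1997 -0.0075  0.2659] 0.2688 69
bar [-0.1995 -0.0009  0.2679] 0.2704 197
bar [-0.1997  0.0041  0.2657] 0.2682 212
bar [-0.1998  0.0102  0.263 ] 0.2656 138
bar [-0.1998  0.0169  0.2681] 0.2786 181
bar [-0.1998  0.0226  0.2708] 0.28 246
bar [-0.1999  0.0285  0.2701] 0.279 241
bar [-0.1987  0.0349  0.2659] 0.2798 663
bar [-0.1999  0.0384  0.2642] 0.28 1092
bar [-0.1998  0.0465  0.2621] 0.264 219
bar [-0.1999  0.0525  0.2551] 0.2639 432
```

View pics/c8.png

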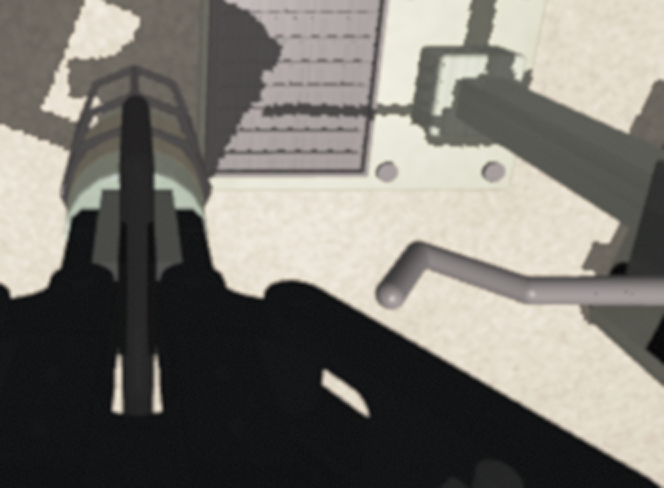

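```bash

python3 -m pendant '[0,0.07,0.05,0,0,0,0, 0,0,0.12,0,0,0,0, 0,0,0.2,0,0,0,0, 0,0,0.25,0,0,0,0, 0,0,0.28,0,0,0,0, 0,0,0.28,0,0,0,0, 0,0,0.25,0,0,0,0, 0,0,0.18,0,0,0,0, 0,0,0.11,0,0,0,0, 0,0,0.05,0,0,0,0, 0,0,0,0,0,0,0, 0,0,0,0,0,0,0]'
python3 - <<'E'
from rig import *
import cv2, numpy as np
for n in ["scene","wrist"]:
    im=get_image(n); cv2.imwrite(f"pics/{n}4.png",cv2.cvtColor(im["frame"],cv2.COLOR_RGB2BGR)); np.savez(f"pics/{n}4.npz",**im)
from h import *
crop(load("pics/scene4.npz"),220,80,360,200,5,"pics/c9.png")
crop(load("pics/wrist4.npz"),180,140,512,384,2,"pics/c10.png")
E
```

```text
time_s: 10.3
position: [0.526, 0.0425, 0.2404]
tool_rot: [[-0.184, 0.983, -0.0], [0.983, 0.184, -0.0], [-0.0, -0.0, -1.0]]
ft_force: [1.1, 1.0, -2.6]
grip_width: 0.0044
```

View pics/c9.png

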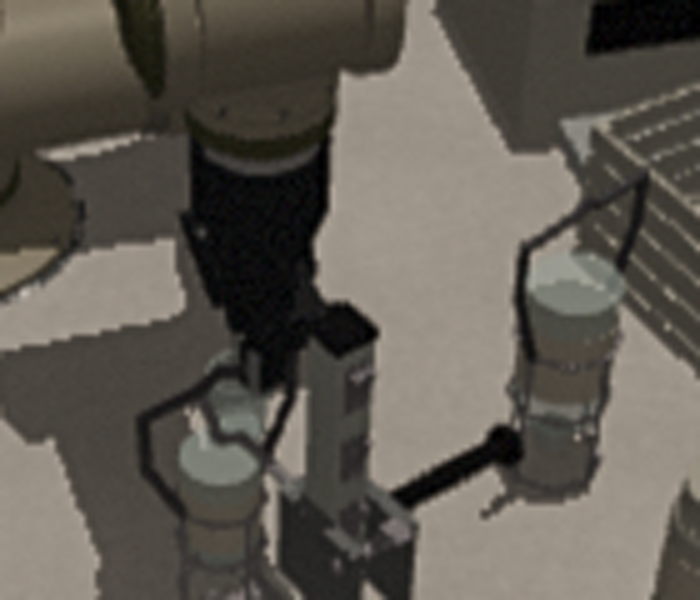

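View pics/c10.png

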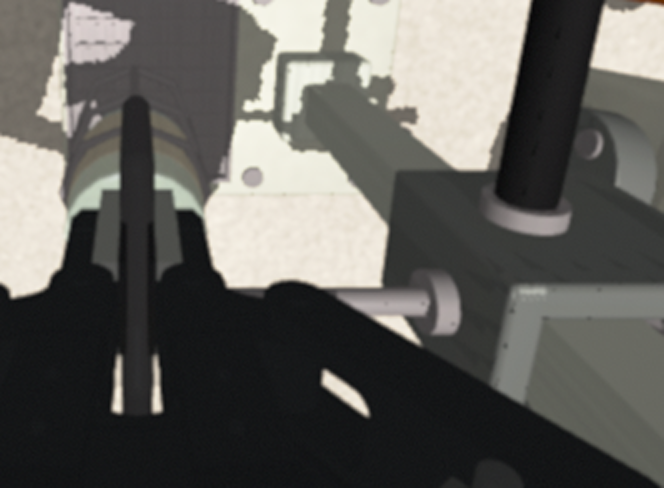

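The hook now passes through the stirrup opening. Lowering.

```bash

python3 -m pendant '[0,0,0,0.08,0,0,0, 0,0,0,0.15,0,0,0, 0,0,0,0.15,0,0,0, 0,0,0,0.15,0,0,0, 0,0,0,0.1,0,0,0, 0,0,0,0.06,0,0,0, 0,0,0,0.04,0,0,0, 0,0,0,0,0,0,0, 0,0,0,0,0,0,0]'
python3 -m pendant '[0,0,0,0.04,0,0,0, 0,0,0,0,0,0,0, 0,0,0,0,0,0,0]'
```

```text
time_s: 11.3
position: [0.5264, 0.0425, 0.204]
tool_rot: [[-0.184, 0.983, 0.0], [0.983, 0.184, -0.0], [-0.0, 0.0, -1.0]]
ft_force: [-0.7, 0.2, -2.5]
grip_width: 0.0043
time_s: 11.6
position: [0.5265, 0.0424, 0.202]
tool_rot: [[-0.184, 0.983, 0.001], [0.983, 0.184, -0.0], [-0.0, 0.001, -1.0]]
ft_force: [1.4, 0.5, -3.2]
grip_width: 0.0048
```

```bash

python3 -m pendant '[0,0,0,0.03,0,0,0, 0,0,0,0,0,0,0, 0,0,0,0,0,0,0]'
python3 -m pendant '[0,0,0,0.03,0,0,0, 0,0,0,0,0,0,0, 0,0,0,0,0,0,0]'
```

```text
time_s: 11.9
position: [0.5268, 0.0423, 0.2007]
tool_rot: [[-0.184, 0.983, 0.002], [0.983, 0.184, -0.0], [-0.001, 0.002, -1.0]]
ft_force: [3.1, -0.3, 0.2]
grip_width: 0.0048
time_s: 12.2
position: [0.5271, 0.0422, 0.1995]
tool_rot: [[-0.184, 0.983, 0.003], [0.983, 0.184, -0.001], [-0.001, 0.002, -1.0]]
ft_force: [5.0, -0.5, 5.1]
grip_width: 0.0042
```

```bash

python3 -m pendant '[0,0,0.03,0,0,0,0, 0,0,0,0,0,0,0, 0,0,0,0,0,0,0]' 20
```

```text
time_s: 12.5
position: [0.5277, 0.0426, 0.1989]
tool_rot: [[-0.184, 0.983, -0.0], [0.983, 0.184, -0.0], [-0.0, -0.0, -1.0]]
ft_force: [1.3, -2.6, 5.0]
grip_width: 0.0045
```

```bash

python3 -m pendant '[8,0,0,0,0,0,0, 12,0,0,0,0,0,0, 18,0,0,0,0,0,0, 30,0,0,0,0,0,0, 36,0,0,0,0,0,0, 36,0,0,0,0,0,0,36,0,0,0,0,0,0]'
python3 - <<'E'
from rig import *
import cv2, numpy as np
for n in ["scene","wrist"]:
    im=get_image(n); cv2.imwrite(f"pics/{n}5.png",cv2.cvtColor(im["frame"],cv2.COLOR_RGB2BGR)); np.savez(f"pics/{n}5.npz",**im)
from h import *
crop(load("pics/scene5.npz"),220,80,360,200,5,"pics/c11.png")
crop(load("pics/wrist5.npz"),180,140,512,384,2,"pics/c12.png")
E
```

```text
time_s: 13.2
position: [0.5277, 0.0428, 0.1988]
tool_rot: [[-0.184, 0.983, -0.0], [0.983, 0.184, 0.0], [0.0, -0.0, -1.0]]
ft_force: [-0.3, -0.1, 0.3]
grip_width: 0.0359
```

View pics/c11.png

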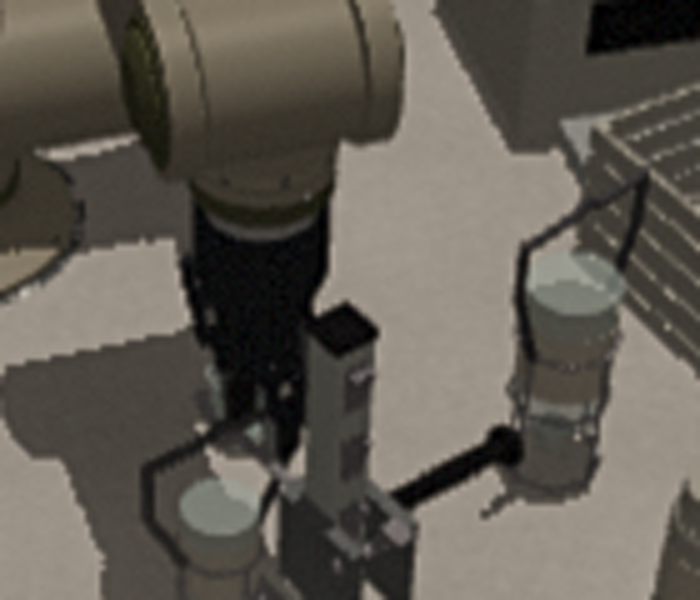

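View pics/c12.png

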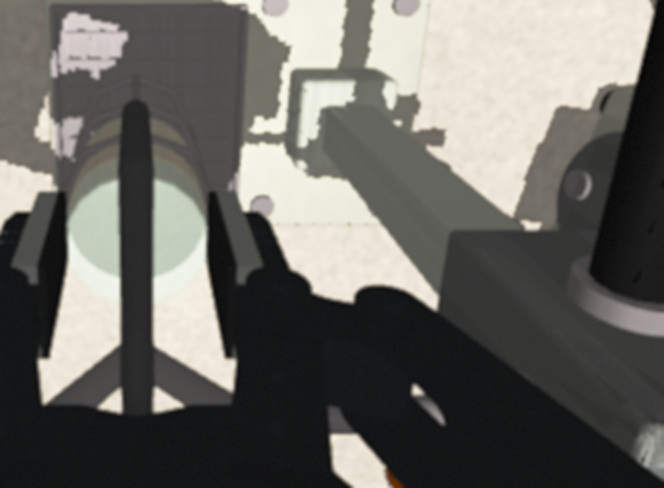

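```bash

python3 -m pendant '[36,0,0,-0.1,0,0,0, 36,0,0,-0.2,0,0,0, 36,0,0,-0.3,0,0,0, 36,0,0,-0.4,0,0,0, 36,0,0,-0.4,0,0,0, 36,0,0,-0.4,0,0,0, 36,0,0,-0.3,0,0,0, 36,0,0,-0.1,0,0,0, 36,0,0,0,0,0,0, 36,0,0,0,0,0,0]'
python3 -m pendant '[45,0.1,0.2,0,0,0,0, 45,0.2,0.4,0,0,0,0, 45,0.2,0.4,0,0,0,0, 45,0.2,0.4,0,0,0,0, 45,0.2,0.4,0,0,0,0, 45,0.2,0.4,0,0,0,0, 45,0,0,0,0,0,0, 45,0,0,0,0,0,0]'
python3 - <<'E'
from rig import *
import cv2, numpy as np
for n in ["scene","wrist","top"]:
    im=get_image(n); cv2.imwrite(f"pics/{n}6.png",cv2.cvtColor(im["frame"],cv2.COLOR_RGB2BGR)); np.savez(f"pics/{n}6.npz",**im)
from h import *
crop(load("pics/scene6.npz"),220,80,360,220,4,"pics/c13.png")
W=cloud(load("pics/wrist6.npz"))
a=np.radians(10.6); c,s=np.cos(a),np.sin(a); O=np.array([.6415,.0330])
w=W.reshape(-1,3); w=w[np.isfinite(w[:,0])]
l=np.c_[(w[:,:2]-O)@np.array([[c,-s],[s,c]]),w[:,2]]
for y in np.arange(.03,.125,.01):
    m=(l[:,1]>=y)&(l[:,1]<y+.01)&(abs(l[:,0])<.03)&(l[:,2]>.21)&(l[:,2]<.25)
    if m.any(): print("bar",l[m].mean(0).round(4),l[m,0].min().round(4),l[m,0].max().round(4),l[m,2].max().round(4),m.sum())
p=observe()["position"]; print(p,(p[:2]-O)@np.array([[c,-s],[s,c]]))
E
```

```text
time_s: 14.3
position: [0.5275, 0.0428, 0.3083]
tool_rot: [[-0.184, 0.983, -0.001], [0.983, 0.184, 0.0], [0.0, -0.001, -1.0]]
ft_force: [-0.7, 0.2, 0.5]
grip_width: 0.0359
time_s: 15.1
position: [0.6259, 0.1174, 0.3077]
tool_rot: [[-0.184, 0.983, -0.002], [0.983, 0.184, -0.0], [0.0, -0.002, -1.0]]
ft_force: [0.2, 0.6, 0.2]
grip_width: 0.045
bar [-0.0003  0.0349  0.2309] -0.0085 0.0097 0.2353 216
bar [-0.0003  0.0452  0.231 ] -0.0078 0.0071 0.234 214
bar [-0.0004  0.0551  0.2309] -0.0085 0.0069 0.2341 211
bar [-0.0008  0.065   0.2308] -0.0085 0.0069 0.2343 236
bar [-0.0007  0.075   0.231 ] -0.0084 0.0067 0.2344 237
bar [-0.0005  0.085   0.2308] -0.0082 0.0075 0.2338 249
bar [-0.0004  0.095   0.2308] -0.0081 0.0074 0.2345 265
bar [-0.0004  0.105   0.2309] -0.008 0.0073 0.2337 272
bar [-0.0004  0.1151  0.231 ] -0.0079 0.0072 0.2341 282
bar [-0.0005  0.1261  0.2326] -0.0129 0.0123 0.2391 489
[0.62540336 0.11669059 0.30897037] [-0.00042696  0.08522343]
```

View pics/c13.png

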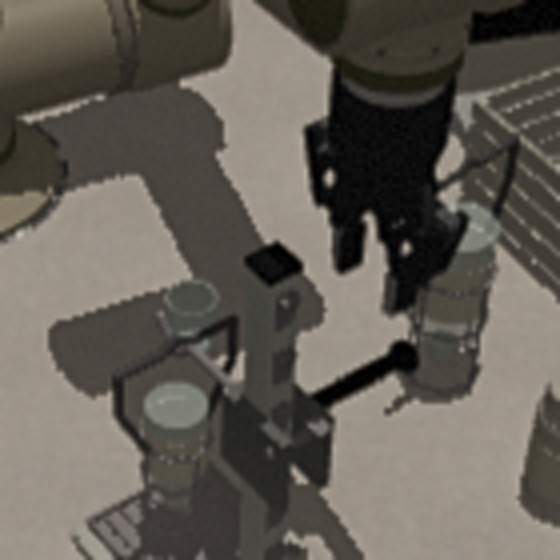

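View pics/wrist6.png

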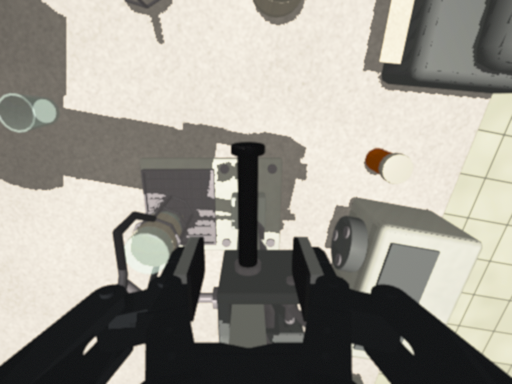

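```bash

python3 -m pendant '[45,0,0,0.15,0,0,0, 45,0,0,0.35,0,0,0, 45,0,0,0.4,0,0,0, 45,0,0,0.4,0,0,0, 45,0,0,0.35,0,0,0, 45,0,0,0.25,0,0,0, 45,0,0,0.15,0,0,0, 45,0,0,0,0,0,0, 45,0,0,0,0,0,0]'
python3 -m pendant '[30,0,0,0,0,0,0, 22,0,0,0,0,0,0, 15,0,0,0,0,0,0, 10,0,0,0,0,0,0, 0,0,0,0,0,0,0, 0,0,0,0,0,0,0, 0,0,0,0,0,0,0]' 60
```

```text
time_s: 16.15
position: [0.6259, 0.1169, 0.2069]
tool_rot: [[-0.184, 0.983, 0.001], [0.983, 0.184, 0.0], [-0.0, 0.001, -1.0]]
ft_force: [-0.1, -0.8, 0.1]
grip_width: 0.0449
time_s: 16.85
position: [0.625, 0.1169, 0.2069]
tool_rot: [[-0.184, 0.983, -0.001], [0.983, 0.184, -0.001], [-0.0, -0.002, -1.0]]
ft_force: [-5.7, -1.3, 4.1]
grip_width: 0.0142
```

```bash

python3 -m pendant '[0,0,0,-0.03,0,0,0, 0,0,0,-0.06,0,0,0, 0,0,0,-0.1,0,0,0, 0,0,0,-0.1,0,0,0, 0,0,0,-0.1,0,0,0, 0,0,0,-0.1,0,0,0, 0,0,0,-0.1,0,0,0, 0,0,0,-0.1,0,0,0, 0,0,0,-0.1,0,0,0, 0,0,0,-0.06,0,0,0, 0,0,0,0,0,0,0, 0,0,0,0,0,0,0]'
python3 - <<'E'
from rig import *
import cv2, numpy as np
for n in ["scene","wrist"]:
    im=get_image(n); cv2.imwrite(f"pics/{n}7.png",cv2.cvtColor(im["frame"],cv2.COLOR_RGB2BGR)); np.savez(f"pics/{n}7.npz",**im)
from h import *
crop(load("pics/scene7.npz"),220,80,360,220,4,"pics/c14.png")
E
```

```text
time_s: 18.05
position: [0.625, 0.1169, 0.2488]
tool_rot: [[-0.184, 0.983, -0.003], [0.983, 0.184, -0.0], [0.0, -0.003, -1.0]]
ft_force: [-7.0, -2.4, -4.7]
grip_width: 0.0146
```

View pics/c14.png

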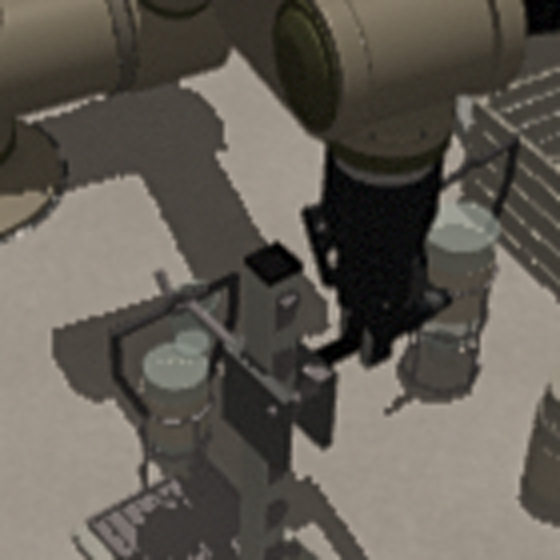

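View pics/wrist7.png

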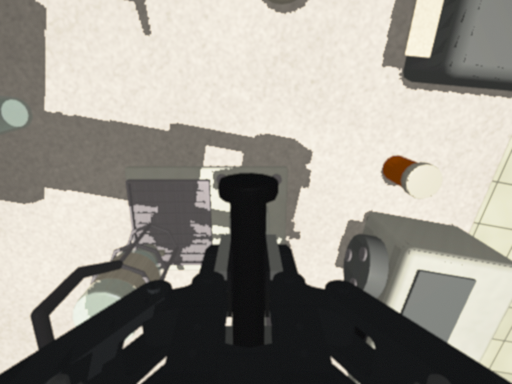

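```bash

python3 -m pendant '[0,0,0,-0.05,0,0,0, 0,0,0,-0.07,0,0,0, 0,0,0,-0.06,0,0,0, 0,0,0,-0.04,0,0,0, 0,0,0,0,0,0,0, 0,0,0,0,0,0,0, 0,0,0,0,0,0,0]'
cat > m.py <<'E'
from rig import *
import cv2, numpy as np, sys
from h import *
k=sys.argv[1]
for n in ["scene","wrist","top"]:
    im=get_image(n); cv2.imwrite(f"pics/{n}{k}.png",cv2.cvtColor(im["frame"],cv2.COLOR_RGB2BGR)); np.savez(f"pics/{n}{k}.npz",**im)
crop(load(f"pics/scene{k}.npz"),230,110,350,230,5,f"pics/z{k}.png")
a=np.radians(10.6); c,s=np.cos(a),np.sin(a); O=np.array([.6415,.0330])
for n in ["wrist","scene","top"]:
    w=cloud(load(f"pics/{n}{k}.npz")).reshape(-1,3); w=w[np.isfinite(w[:,0])]
    l=np.c_[(w[:,:2]-O)@np.array([[c,-s],[s,c]]),w[:,2]]
    m=(l[:,1]>.098)&(l[:,1]<.116)&(abs(l[:,0])<.012)&(l[:,2]>.2)&(l[:,2]<.34)
    if m.any(): print(n,"lift bar",l[m].mean(0).round(4),np.percentile(l[m,2],95).round(4),m.sum())
    for x in np.arange(-.14,-.04,.01):
        m=(l[:,0]>=x)&(l[:,0]<x+.01)&(abs(l[:,1])<.008)&(l[:,2]>.19)&(l[:,2]<.3)
        if m.any(): print(" hook",l[m].mean(0).round(4),l[m,2].max().round(4),m.sum())
    m=(l[:,0]>-.16)&(l[:,0]<-.07)&(abs(l[:,1])>.015)&(abs(l[:,1])<.065)&(l[:,2]>.2)&(l[:,2]<.29)
    if m.any():
        for y in np.arange(-.06,.06,.01):
            q=m&(l[:,1]>=y)&(l[:,1]<y+.01)
            if q.any(): print(" hbar",l[q].mean(0).round(4),l[q,2].max().round(4),q.sum())
E
python3 m.py 8
```

```text
time_s: 18.85
position: [0.625, 0.1169, 0.2598]
tool_rot: [[-0.184, 0.983, -0.003], [0.983, 0.184, -0.0], [0.0, -0.003, -1.0]]
ft_force: [-6.9, -2.7, -4.4]
grip_width: 0.0143
wrist lift bar [1.000e-04 1.047e-01 3.068e-01] 0.3389 2611
 hook [-0.1318  0.0021  0.2114] 0.2127 59
 hook [-0.1255  0.0038  0.2116] 0.2134 113
 hook [-0.1179  0.0062  0.2115] 0.2124 20
 hbar [-0.0943 -0.0169  0.2112] 0.2122 12
 hbar [-0.1117  0.0178  0.2102] 0.2133 273
 hbar [-0.1081  0.023   0.2074] 0.213 487
 hbar [-0.1081  0.0382  0.2613] 0.2753 123
 hbar [-0.1075  0.0453  0.2518] 0.2749 474
 hbar [-0.1079  0.0548  0.2539] 0.2748 1113
 hook [-0.1311  0.0017  0.2094] 0.2107 3
 hook [-1.248e-01  1.000e-04  2.493e-01] 0.2918 25
 hook [-1.165e-01  2.000e-04  2.399e-01] 0.2868 23
 hook [-0.1054 -0.001   0.2439] 0.2816 33
 hook [-0.0957 -0.0006  0.2395] 0.2832 18
 hook [-0.0848 -0.0008  0.2173] 0.2892 37
 hook [-0.0753  0.      0.2871] 0.2893 8
 hook [-0.0659 -0.0008  0.2861] 0.2883 8
 hook [-0.055  -0.0011  0.2872] 0.2899 9
 hook [-0.0456 -0.0014  0.2877] 0.2883 6
 hbar [-0.1064 -0.0529  0.2524] 0.2741 34
 hbar [
[... 526 characters left out ...]
2.776e-01] 0.2807 22
 hook [-0.0948 -0.0004  0.2504] 0.2885 29
 hook [-8.580e-02  1.000e-04  2.762e-01] 0.2896 20
 hook [-0.0749  0.0005  0.2874] 0.2912 16
 hook [-0.065   0.0005  0.2877] 0.2912 16
 hook [-0.0546  0.0005  0.2871] 0.2911 16
 hook [-0.0447  0.0007  0.2881] 0.2914 15
 hbar [-0.1105 -0.052   0.2661] 0.2761 10
 hbar [-0.11   -0.0452  0.2535] 0.2791 23
 hbar [-0.1095 -0.0359  0.2583] 0.2772 21
 hbar [-0.1105 -0.0238  0.2453] 0.2778 29
 hbar [-0.1118 -0.0173  0.2271] 0.276 31
 hbar [-0.1105  0.0174  0.2244] 0.2752 30
 hbar [-0.1105  0.0237  0.2519] 0.2766 24
 hbar [-0.1099  0.0356  0.2517] 0.2763 23
 hbar [-0.1103  0.045   0.2571] 0.2765 23
 hbar [-0.1108  0.0529  0.264 ] 0.2741 13
```

View pics/z8.png

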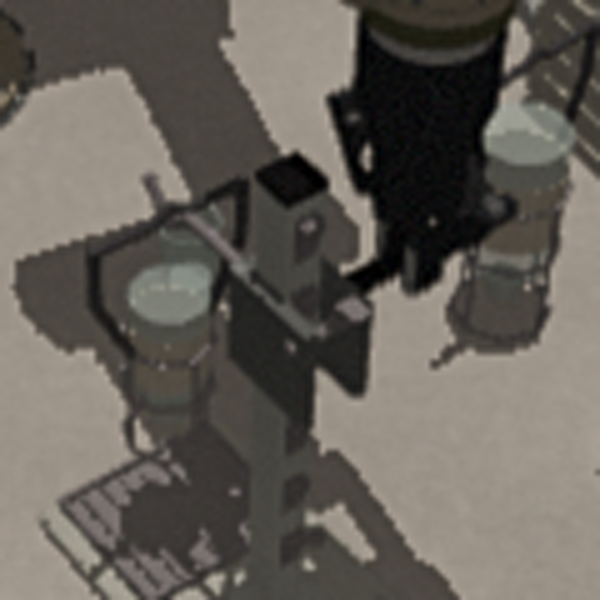

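The hook's level part rose 53 mm and the holder sits in the dip, with the bar level at local x −0.110. Next I set the carriage down on the tooth and release.

```bash

python3 -m pendant '[0,0,0,0.02,0,0,0, 0,0,0,0.02,0,0,0, 0,0,0,0.02,0,0,0, 0,0,0,0,0,0,0, 0,0,0,0,0,0,0]' 
python3 -m pendant '[18,0,0,0,0,0,0, 24,0,0,0,0,0,0, 32,0,0,0,0,0,0, 45,0,0,0,0,0,0, 45,0,0,0,0,0,0, 45,0,0,0,0,0,0]' 20
python3 -m pendant '[45,0,0,-0.1,0,0,0, 45,0,0,-0.2,0,0,0, 45,0,0,-0.3,0,0,0, 45,0,0,-0.4,0,0,0, 45,0,0,-0.4,0,0,0, 45,0,0,-0.3,0,0,0, 45,0,0,-0.1,0,0,0, 45,0,0,0,0,0,0, 45,0,0,0,0,0,0]'
python3 m.py 9 | grep -v hbar | tail -22; python3 m.py 9b | tail -12
```

```text
time_s: 19.5
position: [0.625, 0.1169, 0.2573]
tool_rot: [[-0.184, 0.983, -0.002], [0.983, 0.184, -0.001], [-0.0, -0.002, -1.0]]
ft_force: [-7.3, -3.0, -3.7]
grip_width: 0.014
time_s: 20.1
position: [0.6259, 0.117, 0.2569]
tool_rot: [[-0.184, 0.983, 0.0], [0.983, 0.184, 0.0], [-0.0, 0.0, -1.0]]
ft_force: [0.5, 1.4, 0.4]
grip_width: 0.0449
time_s: 21.0
position: [0.6257, 0.117, 0.3462]
tool_rot: [[-0.184, 0.983, -0.001], [0.983, 0.184, 0.0], [0.0, -0.001, -1.0]]
ft_force: [0.3, -0.4, -0.3]
grip_width: 0.0445
 hook [-0.0405  0.002   0.2857] 0.2873 10
scene lift bar [0.0041 0.1068 0.278 ] 0.2818 34
 hook [-0.131   0.0007  0.219 ] 0.2823 6
 hook [-1.233e-01  1.000e-04  2.468e-01] 0.2904 23
 hook [-0.1149 -0.0009  0.2354] 0.2804 22
 hook [-1.059e-01 -2.000e-04  2.505e-01] 0.2791 29
 hook [-0.0961 -0.0014  0.2256] 0.2816 22
 hook [-0.0852 -0.0007  0.2248] 0.2888 35
 hook [-0.0755 -0.0005  0.2846] 0.2853 6
 hook [-0.0655 -0.0018  0.2843] 0.2884 10
 hook [-0.0555 -0.      0.2834] 0.2867 10
 hook [-0.0456 -0.0005  0.2844] 0.2868 9
 hook [-0.1321  0.0008  0.2157] 0.2889 15
 hook [-0.1256 -0.00
[... 168 characters left out ...]
86   0.0003  0.2684] 0.2902 22
 hook [-0.075   0.0004  0.2855] 0.2896 15
 hook [-0.0653  0.0009  0.2849] 0.2883 16
 hook [-0.055   0.0004  0.2851] 0.2882 16
 hook [-0.0449  0.0005  0.2855] 0.2877 15
 hook [-0.055   0.0003  0.2856] 0.29 16
 hook [-0.0449  0.0005  0.285 ] 0.2875 15
 hbar [-0.1103 -0.052   0.2643] 0.2749 10
 hbar [-0.11   -0.0449  0.2532] 0.2753 23
 hbar [-0.1094 -0.0358  0.2573] 0.2735 19
 hbar [-0.1109 -0.0238  0.2415] 0.2735 28
 hbar [-0.1117 -0.0174  0.2265] 0.2739 32
 hbar [-0.1102  0.0175  0.2205] 0.2743 30
 hbar [-0.1108  0.0239  0.251 ] 0.2743 23
 hbar [-0.1098  0.0358  0.2562] 0.2741 19
 hbar [-0.1103  0.0453  0.2528] 0.2728 24
 hbar [-0.1106  0.0531  0.2614] 0.2709 13
```

View pics/z9.png

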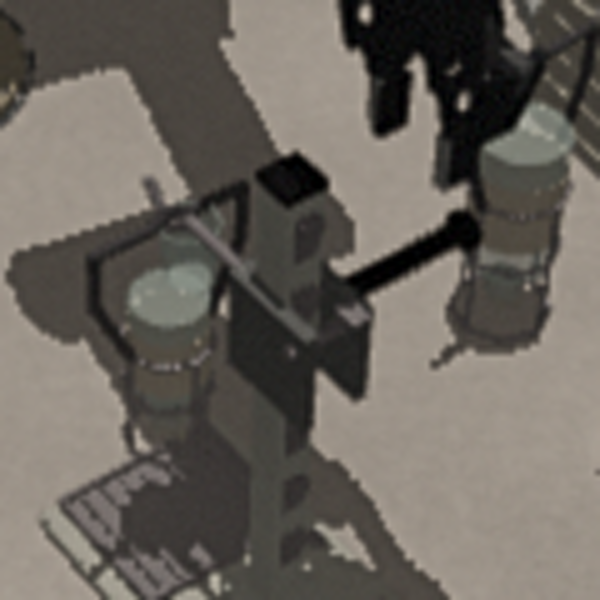

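View pics/top9.png

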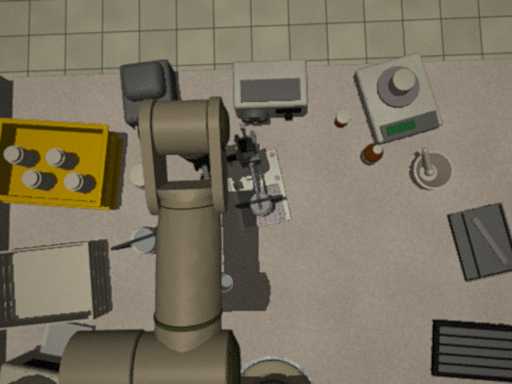

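```bash

python3 -m pendant '[45,0,0,0,0,0,0, 45,0,0,0,0,0,0, 45,0,0,0,0,0,0, 45,0,0,0,0,0,0, 45,0,0,0,0,0,0, 45,0,0,0,0,0,0,45,0,0,0,0,0,0,45,0,0,0,0,0,0]'
python3 m.py 10 | tail -10; python3 -c "
from rig import *
print(close_job())"
```

```text
time_s: 22.1
position: [0.6258, 0.117, 0.3468]
tool_rot: [[-0.184, 0.983, 0.0], [0.983, 0.184, 0.0], [-0.0, 0.0, -1.0]]
ft_force: [-0.1, -0.0, -0.6]
grip_width: 0.0453
 hbar [-0.1103 -0.052   0.2642] 0.2736 10
 hbar [-0.11   -0.0449  0.2534] 0.274 23
 hbar [-0.1094 -0.0358  0.2573] 0.2758 19
 hbar [-0.111  -0.0238  0.2416] 0.276 28
 hbar [-0.1112 -0.0174  0.227 ] 0.2761 31
 hbar [-0.1102  0.0176  0.2204] 0.2751 30
 hbar [-0.1108  0.0239  0.2511] 0.2738 23
 hbar [-0.1099  0.0357  0.2539] 0.2736 20
 hbar [-0.1103  0.0453  0.2534] 0.2731 24
 hbar [-0.1106  0.0531  0.2612] 0.2717 13
the job is handed in; nothing more can be done
None
```

I hung the small holder by its kink in the dip of the hook and let go with the carriage still in its bottom notch. Then I lifted the carriage 53 mm by the black handle, set it back on the next notch, released it, pulled the hand clear and handed the job in at about 22 s.

**Last checks:**
- **Carriage:** the hook's level part sits about 50.6 mm above where it started, so the carriage is one notch up.
- **Holder:** its bar is level to within a few mm and lies across the dip, 110 mm in front of the column axis. It did not move between the last pictures.
- **Robot:** the wrist force was about 0 N, with the gripper open and about 90 mm above the handle.
- **Other objects:** I saw no change in them. The arm partly hid the large holder and hid one bench-edge vial and most of the white jar in the last top view, so I did not measure their positions again.

No check failed. The one disagreement was between cameras, which differed by 2–5 mm on the stand's position. I used the wrist camera for the final fit.

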